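Open and hold the sprung arm of an assembly jig

TASK

Free the sprung orange arm of the assembly jig: knock the red lock pin fully down into its bush with the mallet, not with the gripper itself, then stand the mallet back upright on its black rest and let it go. Then push the arm's steel post away from the sensor housing until the arm has gone past its ratchet click, and finish while holding it there with the gripper, because its spring closes it again as soon as it is let go. Leave the housing in the jig, and the steel load-cell bar and the finned aluminium offcut beside it where they lie.

Things in the scene. Friction and masses are not known exactly. Their poses are not given: they have to be found in the camera images.
- jig: Jig, fixed: dark steel plate 290 x 240 x 12 mm; origin under it, on the bench, z up. In its frame, mm: plate x -140 to 150, y -120 to 120; silver housing x -55 to 95, y -87 to 4, up to z 54; orange arm at rest, a bar 18 wide along x from -110 to the pivot at (70, 20), z 40 to 52; red pin at (-40, 62); blue pawl block at (134, 20), up to z 58.
- tensioner (a joint): Sprung orange arm on a vertical hinge. 0 rad: clamps the housing; grows as its free end swings away from the housing (to the jig's +y, clockwise from above). The red pin, while up, blocks it at 0.2 to 0.25. The click (tail over pawl) lies at 0.18 to 0.37; past it from 0.39 on; stop at 0.50. The spring pushes back with about 2.5 N at the post when closed, 4 to 8 N in the click, 7 to 8 N past it.
- tens_post (a point): Upright steel post, 18 mm diameter, on the arm's free end, 170 mm from the pivot: push here. The point is on its axis, half-way up; the post spans z 52 to 92 mm over the bench, 20 mm either side of it. At rest, the housing's end lies 45 mm further along the jig's +x, so there is free space on the post's housing side (jig -y).
- tens_pivot (a point): Point on the arm's hinge axis, level with tens_post.
- lock_pin (a joint): Travel of the red lock pin in m: 0 to 0.003 at the start (up, blocking the arm), 0.022 fully down. It is a stiff fit on a weak spring: 6 to 8 N drives it down, and it stays where it is driven. The arm passes over it from 0.017 on.
- pin_top (a point): Centre of the flat top of the red lock pin, 16 mm diameter; 53 to 56 mm over the bench when up, 34 mm when down, then standing 2 mm out of its blue bush (28 mm diameter, top 32 mm over the bench). The arm's edge is 33 mm from the pin's axis when the arm is at rest.
- mallet_head (a point): Centre of the mallet's brass head, an upright cylinder 34 mm in diameter and 60 mm long (flat striking face 30 mm below this point). z up, the handle goes out along -x. Whole mallet 0.25 to 0.45 kg, balanced about 13 mm from the head's axis.
- mallet_grip (a point): Point on the centre line of the mallet's level green handle, 42 mm from the head's axis and 30 mm above the striking face: the place to grip, with the fingers either side. Handle 22 x 22 mm in section, from 17 to 150 mm from the head's axis. Same axes as mallet_head.
- rest: Black rest of the mallet, fixed: round foot 72 mm diameter, 6 mm thick, on which the head stands upright; origin at the centre of its underside, on the bench. Along its -x a bar leads to a small block 25 mm high, 125 mm out, under the handle's end.
- housing: Aluminium sensor housing 150 x 90 x 42 mm with blue end plates, loose in the jig, 0.6 kg; origin at the centre of its underside. To be left there.
- bin_brass: Bystander: yellow bin 110 x 100 x 55 mm with brass screws, fixed; origin at the centre of its underside.
- load_cell: Bystander: loose steel bar 110 x 26 x 26 mm; origin at the centre of its underside.
- profile: Bystander: loose finned aluminium offcut 90 x 60 x 30 mm; origin at the centre of its underside.
Mind the look-alikes: they are no part of the job. Of the things that look like the rest, take the one that is farthest from the robot's base at the start. What is shaped like the housing but pink is not meant.

How it is judged:
By the outcome, as a careful person would: the job done as asked, in the order asked, and still so for the second after the job is handed in, while the arm keeps its last pose, push and grip.
It also fails if it takes over 64 s, if anything falls off the work surface, if the arm or the gripper's body presses on something with over 40 N, if the wrist force passes 120 N, or if a joint passes its speed limit or range.

ROBOT

A 6-joint arm with a two-finger parallel gripper is mounted at the origin on the work surface. World frame = base frame: x ahead of the robot, y to its left, z up, the work surface at z = 0. Lengths are in m, angles in degrees, forces in N, time in s.
With the tool pointing down it reaches from about 0.325 to 0.775 m from the base axis. Payload 5.5 kg.
Tool frame: the origin (TCP) lies midway between the tips of the shut fingers; the grasp point (between the pads) lies 19 mm behind it; z points along the fingers, x is the direction in which the jaws open and shut, and the axes are right-handed (so a half turn about z gives the same grasp; the last joint's range is limited). The gripper opens to 88 mm and grips with 3 to 60 N. Pads are 20 mm wide; open, the fingers measure 115 mm over their backs; the gripper's body (75 mm by 178 mm) begins 61 mm behind the grasp point.
Start: joints at [70.491, 5.22, 70.514, -0, 104.267, -3.249], TCP at [0.168, 0.576, 0.223] pointing down, gripper open.
Joint ranges: [-164.24, 164.24], [-49.07, 125.15], [9.68, 141.18], [-86.29, 266.29], [3.28, 154.24], [-151.56, 151.56]. Speed limits (degrees/s): [147.25, 147.25, 172.46, 180, 180, 180].

INTERFACE

Orientations are given as [roll, pitch, yaw] about the fixed x, y, z axes, in that order (R = Rz(yaw) Ry(pitch) Rx(roll)).
In Python, from bench import read_state, imaging, hand_in gives the robot as it stands. The module is installed in compiled form; this text tells all that it offers.
- The arm moves only by the shell command python3 -m handwheel 'ROWS' [FORCE]. ROWS is a JSON object of lists of equal length, an entry for each row: "fingers": the opening, from -1 (shut) to 1 (fully open); "xyz": the shift along the tool's x, y, z in m, a list of three; "turn": the turn about the tool's z in degrees. A call has exactly 5 rows; each row shifts and turns the pose as measured when the row begins, along the tool's axes as they then stand; what a row does not reach is not made up. A row lasts 1/10 s, in which the tool goes at most 50 mm and 8.59 degrees, less where a joint would pass 70% of its speed; a pose out of reach is approached as far as the arm can. A call with a gripper value outside its range is refused whole. The fingers move at their own pace and stop on an object; FORCE is the grip in N (left out, the last holds). Time passes only in rows, so rows that do not move let the fingers close, or fill a call up. It gives the time, the measured TCP pose, the force and the opening at its end, in the units of the state.
- read_state(): the state, without advancing time (a new reading comes with each control period).
- imaging.camera(name): name is "scene" or "top"; returns the picture (400x640x3 uint8, red, green, blue); there is no depth.
- imaging.calibration(name): a dict with "camera_matrix" (3x3 intrinsics, pixels), "R" (3x3) and "t" (3): a world point X has camera coordinates R X + t. Camera axes: x right, y down, z forward; pixel columns grow to the right and rows downward; lengths in m; the calibration is good to about 2 mm. A picture is of the moment at which its call begins. calibration takes no time and is no camera call.
- hand_in(): hands the job in, once; it reports no verdict.
The state is a dict: "time_s": time; "joints": joint angles; "joint_velocities": joint speeds; "joint_torque": joint torques, N m; "eef_pos": TCP position; "tcp_rot": TCP orientation; "wrist_force": force on the tool from outside, world axes, zero at the start; "torque": the same for the moment, N m; "grip_width": opening from 0.0 (shut) to 1.0 (fully open).
Only numpy, scipy, OpenCV 4.12 (cv2) and the standard library are available. Lean on these libraries where they do the work, as an engineer would, in place of code of your own. Each camera call takes 0.05 s, during which the arm holds its last target. There are 200 camera calls.

## Working session

There is one attempt and no reset: what is moved stays moved. The work goes in short steps, Python scripts to look and compute and a shell command to move; the robot and the scene stay as the last step left them, time stands still between calls to the robot, and variables do not carry over. Pictures are saved under pics/ and viewed, about 8 in all and at most 12, crops included, and the job is handed in when it is done.

```bash
mkdir -p pics; python3 - <<'E'
from bench import read_state, imaging
import cv2,numpy as np
for n in("top","scene"):
    im=imaging.camera(n); cv2.imwrite(f"pics/{n}0.png",im[:,:,::-1])
    c=imaging.calibration(n); print(n,np.round(c["camera_matrix"],1).tolist(),np.round(c["R"],3).tolist(),np.round(c["t"],3).tolist())
s=read_state(); print(s)
E
```

```text
top [[417.8, 0.0, 324.2], [0.0, 417.8, 203.4], [0.0, 0.0, 1.0]] [[0.004, -1.0, -0.003], [-0.984, -0.003, -0.177], [0.177, 0.004, -0.984]] [-0.016, 0.521, 0.995]
scene [[417.9, 0.0, 317.5], [0.0, 417.9, 207.9], [0.0, 0.0, 1.0]] [[-0.672, 0.74, 0.005], [0.61, 0.557, -0.564], [-0.421, -0.376, -0.826]] [0.351, -0.27, 1.22]
{'time_s': 0.1, 'joints': array([ 7.04915037e+01,  5.25904609e+00,  7.05729276e+01, -9.67325493e-04,
        1.04265754e+02, -3.24926397e+00]), 'joint_velocities': array([-0.10775511,  0.02897277, -0.22296673,  0.05738105, -0.05358371,
        0.05896156]), 'joint_torque': array([ 2.89421572e-03, -4.47854877e+01, -4.07572961e+01,  7.01053999e-02,
        2.83412996e-02, -1.30279659e-04]), 'eef_pos': array([0.16791972, 0.57576285, 0.22163754]), 'tcp_rot': array([-1.79995397e+02,  9.76240672e-02,  7.37405340e+01]), 'wrist_force': array([-0.21978782, -0.75655848, -0.22609251]), 'torque': array([ 0.03611641, -0.0062069 ,  0.08991694]), 'grip_width': 1.0011582664470857}
```

View pics/top0.png

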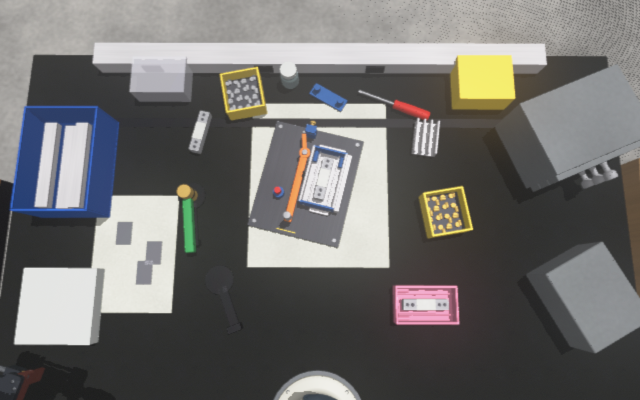

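View pics/scene0.png

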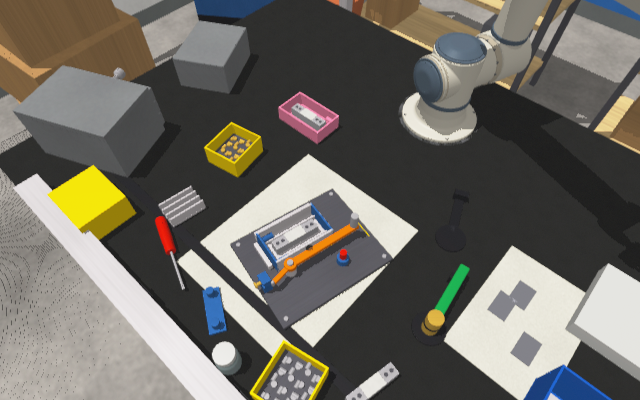

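The top view shows the mallet (head 185,192, handle to 190,250), the jig plate (250-362,122-245), the red pin (278,191), the post (287,216) and the pivot (304,152). There are two rest-like things: a black disc under the mallet head (187,193), and an empty one with a bar at (220,280), nearer the base (318,400). The farther one, under the mallet, is the one meant. I'll measure and confirm it in a crop.

```bash
cat > h.py <<'E'
import numpy as np,cv2
from bench import read_state, imaging
def cal(n):
    c=imaging.calibration(n); return np.array(c["camera_matrix"]),np.array(c["R"]),np.array(c["t"])
def ray(n,p):
    K,R,t=cal(n); d=R.T@np.linalg.solve(K,[p[0],p[1],1]); return -R.T@t,d/np.linalg.norm(d)
def plane(n,p,z):
    o,d=ray(n,p); return o+d*(z-o[2])/d[2]
def tri(p,q):
    o,d=ray("top",p);a,b=ray("scene",q)
    s=np.linalg.lstsq(np.c_[d,-b],a-o,rcond=None)[0]; u=o+s[0]*d;v=a+s[1]*b
    return (u+v)/2,np.linalg.norm(u-v)
def proj(n,X):
    K,R,t=cal(n); p=K@(R@np.array(X)+t); return p[:2]/p[2]
def blobs(im,lo,hi,amin=20):
    m=cv2.inRange(cv2.cvtColor(im,cv2.COLOR_RGB2HSV),np.array(lo),np.array(hi))
    n,l,s,c=cv2.connectedComponentsWithStats(m)
    return [(np.round(c[i],1).tolist(),s[i].tolist(),cv2.minAreaRect(np.argwhere(l==i)[:,::-1].astype(np.float32))) for i in range(1,n) if s[i][4]>=amin]
E
python3 - <<'E'
from h import *
for n in("top","scene"):
    im=cv2.imread(f"pics/{n}0.png")[:,:,::-1].copy()
    for nm,lo,hi in(("green",(50,120,60),(75,255,255)),("brass",(14,100,90),(24,255,255)),("orange",(6,170,110),(13,255,255)),("red",(0,190,110),(4,255,255)),("red2",(172,150,110),(180,255,255))):
        print(n,nm)
        for b in blobs(im,lo,hi,12): print("  ",b[0],b[1],[np.round(x,1).tolist() for x in b[2]])
print(plane("top",(187,193),0.006),plane("top",(219,279),0.006))
print(-cal("top")[1].T@cal("top")[2])
a=cv2.imread("pics/top0.png")
A=cv2.resize(a[110:260,150:380],None,fx=3.4,fy=3.4,interpolation=cv2.INTER_CUBIC)
cv2.imwrite("pics/crop1.png",A)
b=cv2.imread("pics/scene0.png")
cv2.imwrite("pics/crop2.png",cv2.resize(b[180:350,230:490],None,fx=3,fy=3,interpolation=cv2.INTER_CUBIC))
E
```

```text
top green
   [188.1, 225.6] [183, 199, 12, 53, 469] [[188.2, 225.1], [52.3, 9.2], 86.8]
top brass
   [473.6, 96.5] [450, 56, 66, 54, 981] [[482.5, 82.5], [53.0, 65.0], 90.0]
   [240.8, 95.4] [219, 68, 47, 52, 724] [[242.0, 93.5], [48.4, 40.2], 79.5]
   [261.6, 86.6] [258, 68, 8, 36, 53] [[261.4, 85.5], [35.7, 1.5], 79.5]
   [312.8, 122.3] [311, 121, 5, 4, 16] [[313.0, 122.5], [3.0, 4.0], 90.0]
   [296.3, 185.4] [289, 158, 17, 56, 218] [[296.3, 185.1], [4.5, 56.8], 14.5]
   [184.5, 191.0] [176, 184, 18, 15, 189] [[184.8, 191.1], [16.8, 13.6], 18.4]
   [453.5, 186.7] [448, 186, 12, 3, 12] [[453.4, 186.7], [0.8, 11.2], 80.5]
   [451.9, 202.9] [426, 188, 45, 42, 429] [[447.7, 210.8], [42.4, 36.6], 77.5]
   [465.6, 197.7] [463, 188, 6, 20, 21] [[465.5, 197.5], [19.6, 1.0], 76.8]
   [194.9, 195.5] [193, 191, 4, 9, 20] [[195.1, 195.3], [2.6, 8.2], 15.9]
   [432.6, 219.2] [419, 193, 55, 46, 328] [[445.6, 212.1], [45.4, 48.8], 80.5]
   [445.2, 205.6] [442, 203, 7, 6, 28] [[445.3, 205.8], [4.2, 6.4], 45.0]
   [454.8, 210.6] [451, 203, 8, 15, 66] [[454.7, 209.9], [14.5, 6.7], 84.3]
   [430.8, 2
[... 1587 characters left out ...]
 [6.0, 7.0], 0.0]
   [226.4, 148.6] [221, 141, 12, 16, 94] [[226.2, 148.5], [10.6, 15.4], 5.7]
   [237.2, 154.3] [230, 148, 14, 14, 68] [[237.0, 154.5], [4.9, 16.3], 45.0]
   [314.1, 250.3] [273, 222, 88, 62, 721] [[314.1, 248.5], [13.8, 103.5], 56.2]
   [256.9, 283.9] [254, 281, 7, 7, 31] [[257.1, 284.2], [5.5, 6.5], 78.7]
   [432.7, 321.7] [421, 309, 24, 27, 398] [[431.9, 322.1], [18.6, 26.1], 37.9]
scene orange
scene red
   [164.7, 234.2] [155, 216, 21, 38, 405] [[164.7, 234.6], [38.9, 11.1], 71.6]
   [342.7, 253.7] [340, 249, 7, 10, 55] [[343.0, 253.5], [9.0, 6.0], 90.0]
scene red2
[0.55450071 0.34315655 0.006     ] [0.33449221 0.24903053 0.006     ]
[ 0.33645886 -0.01823735  1.07104877]
```

View pics/crop1.png

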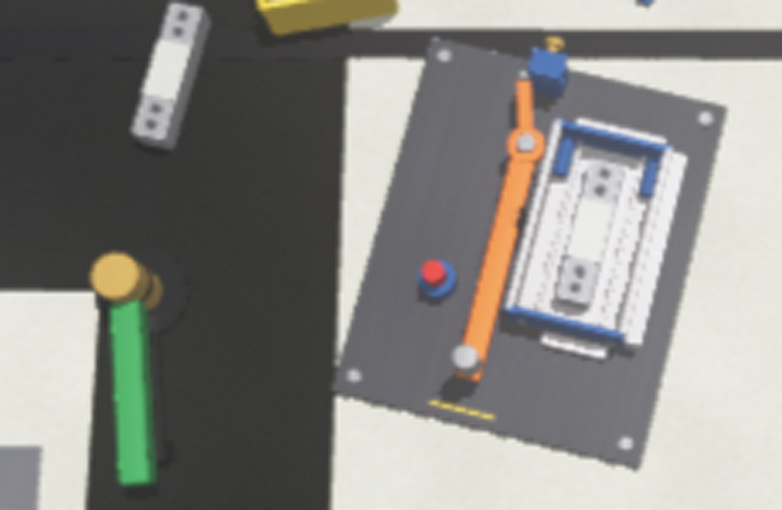

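View pics/crop2.png

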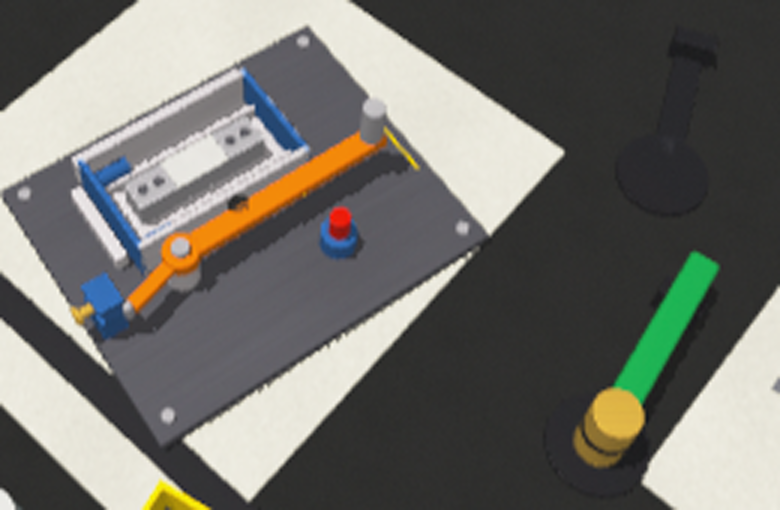

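The crops confirm it. The mallet stands on its black disc (top 187,193), at 0.65 m from the base. The empty look-alike at (220,280) is at 0.42 m. The pin, post, pivot and plate corners are all clear, so I can compute poses.

```bash
python3 - <<'E'
from h import *
T=lambda x,y:((x+.5)/3.4-.5+150,(y+.5)/3.4-.5+110)
S=lambda x,y:((x+.5)/3-.5+230,(y+.5)/3-.5+180)
np.set_printoptions(precision=4,suppress=True)
for nm,a,b,z in(("headtop",(116,276),(618,410),.066),("pin",(433,271),(341,215),.0545),("posttop",(465,355),(374,105),.092),("pivot",(526,142),(180,246),None)):
    print(nm,*tri(T(*a),S(*b)), z and (plane("top",T(*a),z),plane("scene",S(*b),z)))
c=np.array([plane("top",T(*p),.012) for p in((432,38),(727,106),(640,468),(335,395))])[:,:2]
print("corners",c.tolist(),[np.linalg.norm(c[i]-c[i-1]) for i in range(4)])
# model corners: far-left(+x,+y),( +x,-y),(-x,-y),(-x,+y)
m=np.array([[.15,.12],[.15,-.12],[-.14,-.12],[-.14,.12]])
def fit(m,c):
    A=m-m.mean(0);B=c-c.mean(0);th=np.arctan2((A[:,0]*B[:,1]-A[:,1]*B[:,0]).sum(),(A*B).sum())
    R=np.array([[np.cos(th),-np.sin(th)],[np.sin(th),np.cos(th)]]);t=c.mean(0)-R@m.mean(0);return th,R,t
th,R,t=fit(m,c); print("jig",np.degrees(th),t,"res",(m@R.T+t-c)*1e3)
for nm,p in(("pin",(-.04,.062)),("pivot",(.07,.02)),("post",(-.1,.02))): print(nm,R@np.array(p)+t)
# handle: centreline ends of top face
K=[plane("top",T(*p),.047) for p in((112,303),(136,300),(118,483),(146,480))]
print("handle L/R near, far",K)
K=[plane("scene",S(*p),.047) for p in((696,251),(719,264),(615,388),(640,401))]
print("scene handle end L,R, near head L,R",K)
# rest foot
print("foot",plane("scene",S(598,444),.006),"edges",[plane("scene",S(*p),.006)[:2] for p in((545,440),(597,495),(545,450))], plane("top",T(187,290),.006))
E
```

```text
headtop [0.5472 0.3312 0.0672] 0.0011557830806692437 (array([0.5477, 0.3311, 0.066 ]), array([0.5463, 0.3317, 0.066 ]))
pin [0.5539 0.1035 0.0561] 0.001210318166861627 (array([0.5546, 0.1031, 0.0545]), array([0.5529, 0.1035, 0.0545]))
posttop [0.4861 0.075  0.0947] 0.0007310087971692608 (array([0.4868, 0.0749, 0.092 ]), array([0.4844, 0.0743, 0.092 ]))
pivot [0.6509 0.0366 0.0596] 0.0013755336303230563 None
corners [[0.7508468166384406, 0.11350513601953409], [0.6957579632334785, -0.11750536141146604], [0.4145549218405493, -0.049312659599910186], [0.46832548291376275, 0.17951091642095604]] [np.float64(0.2901293970902837), np.float64(0.23748817169027917), np.float64(0.28935340860095843), np.float64(0.2350563808559668)]
jig -13.36155747275951 [0.5775 0.0327] res [[ 0.3309  1.2873]
 [-0.0431 -1.2057]
 [-0.9901 -2.3808]
 [ 0.7022  2.2991]]
pin [0.5529 0.1023]
pivot [0.6502 0.036 ]
post [0.4848 0.0753]
handle L/R near, far [array([0.5314, 0.3394, 0.047 ]), array([0.5337, 0.3218, 0.047 ]), array([0.3998, 0.3266, 0.047 ]), array([0.402 , 0.3066, 0.047 ])]
scene handle end L,R, near head L,R [array([0.4005, 0.3077, 0.047 ]), array([0.3984, 0.3253, 0.047 ]), array([0.5259, 0.3214, 0.047 ]), array([0.5223, 0.3387, 0.047 ])]
foot [0.5479 0.3334 0.006 ] edges [array([0.5701, 0.3049]), array([0.5775, 0.3523]), array([0.5758, 0.3089])] [0.5495 0.2969 0.006 ]
```

```bash
cat > st.py <<'E'
import sys
from h import *
s=read_state();p=s["eef_pos"];r=s["tcp_rot"];np.set_printoptions(precision=4,suppress=True)
print("t%.2f"%s["time_s"],p,r,"F",s["wrist_force"],"g%.3f"%s["grip_width"],"j",s["joints"])
if len(sys.argv)>3:   # target x y z yaw -> tool-frame shift now, turn
    g=np.array([float(v) for v in sys.argv[1:4]])-p
    from scipy.spatial.transform import Rotation as Ro
    print("shift",Ro.from_euler("xyz",r,degrees=True).inv().apply(g), "turn",(r[2]-float(sys.argv[4])+180)%360-180 if len(sys.argv)>4 else "")
E
python3 -m handwheel '{"fingers":[1,1,1,1,1],"xyz":[[-0.014,0.039,0],[-0.014,0.039,0],[-0.014,0.039,0],[-0.014,0.039,0],[-0.014,0.039,0]],"turn":[0,0,0,0,0]}'
python3 -m handwheel '{"fingers":[1,1,1,1,1],"xyz":[[-0.014,0.039,0],[-0.014,0.039,0],[-0.014,0.039,0],[-0.014,0.039,0],[-0.014,0.039,0]],"turn":[0,0,0,0,0]}'
python3 -m handwheel '{"fingers":[1,1,1,1,1],"xyz":[[0,0,0],[0,0,0],[0,0,0],[0,0,0],[0,0,0]],"turn":[-7.5,-7.5,-7.5,0,0]}'
python3 st.py 0.505 0.327 0.10 96
```

```text
time_s: 0.6
eef_pos: [0.3358, 0.4527, 0.2175]
tcp_rot: [-179.8, 0.4, 74.3]
wrist_force: [0.6, 0.2, -0.1]
grip_width: 0.996
time_s: 1.1
eef_pos: [0.5101, 0.3261, 0.2147]
tcp_rot: [-179.7, 0.6, 74.4]
wrist_force: [-0.2, -0.3, 0.5]
grip_width: 0.995
time_s: 1.6
eef_pos: [0.5146, 0.3199, 0.2099]
tcp_rot: [-179.1, 0.6, 96.9]
wrist_force: [-0.8, -0.3, -0.0]
grip_width: 1.005
t1.60 [0.5146 0.3199 0.2099] [-179.1302    0.6364   96.9119] F [-0.7707 -0.2978 -0.0295] g1.005 j [ 28.8006   7.0111  69.8931  -0.2745 104.14   -68.171 ]
shift [ 0.0095 -0.007   0.1099] turn 0.9118530419266051
```

```bash

python3 -m handwheel '{"fingers":[1,1,1,1,1],"xyz":[[0.0095,-0.007,0.02],[0,0,0.03],[0,0,0.03],[0,0,0.03],[0,0,0]],"turn":[1,0,0,0,0]}'
python3 st.py 0.505 0.327 0.018 96
python3 - <<'E'
from h import *
im=imaging.camera("top")[:,:,::-1]; cv2.imwrite("pics/a.png",cv2.resize(im[130:290,120:280],None,fx=3.5,fy=3.5,interpolation=cv2.INTER_CUBIC))
E
```

```text
time_s: 2.1
eef_pos: [0.5043, 0.3286, 0.0976]
tcp_rot: [-179.3, 0.6, 95.0]
wrist_force: [-1.2, 0.7, 0.3]
grip_width: 1.0
t2.10 [0.5043 0.3286 0.0976] [-179.2985    0.588    95.0487] F [-1.1706  0.7141  0.3154] g1.000 j [ 29.9888   6.9784  81.3097  -0.2375  92.5959 -65.0653]
shift [-0.0008  0.0015  0.0796] turn -0.9512612148355117
```

View pics/a.png

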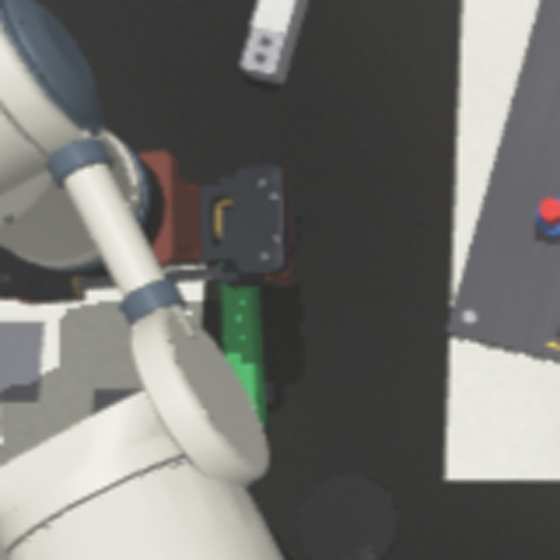

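The gripper body (crop 200-290,165-285) hides the head, and the green handle runs straight out from below it as planned. Next I descend and grip.

```bash

python3 -m handwheel '{"fingers":[1,1,1,1,1],"xyz":[[-0.001,0.001,0.02],[0,0,0.02],[0,0,0.02],[0,0,0.012],[0,0,0.005]],"turn":[-1,0,0,0,0]}'
python3 st.py 0.505 0.327 0.018 96
python3 -m handwheel '{"fingers":[-1,-1,-1,-1,-1],"xyz":[[0,0,0],[0,0,0],[0,0,0],[0,0,0],[0,0,0]],"turn":[0,0,0,0,0]}' 60
python3 -m handwheel '{"fingers":[-1,-1,-1,-1,-1],"xyz":[[0,0,0],[0,0,0],[0,0,0],[0,0,0],[0,0,0]],"turn":[0,0,0,0,0]}' 60
python3 st.py 0.505 0.327 0.018 96
```

```text
time_s: 2.65
eef_pos: [0.5113, 0.3316, 0.0347]
tcp_rot: [179.6, 0.1, 95.8]
wrist_force: [-0.1, 0.7, -0.4]
grip_width: 0.999
t2.65 [0.5113 0.3316 0.0347] [179.585    0.0685  95.7674] F [-0.0816  0.7151 -0.3785] g0.999 j [ 29.8954   8.871   85.7177  -0.233   85.0606 -65.8529]
shift [-0.0039 -0.0069  0.0167] turn -0.23259303048791935
time_s: 3.15
eef_pos: [0.5135, 0.3329, 0.0399]
tcp_rot: [179.2, -0.1, 95.7]
wrist_force: [0.8, 0.4, 0.4]
grip_width: 0.588
time_s: 3.65
eef_pos: [0.5136, 0.3321, 0.0406]
tcp_rot: [179.2, -0.0, 95.7]
wrist_force: [-0.2, -0.5, 0.3]
grip_width: 0.243
t3.65 [0.5136 0.3321 0.0406] [179.2421  -0.0105  95.6748] F [-0.192  -0.5468  0.3204] g0.243 j [ 29.8715   8.6585  85.3444  -0.302   85.3015 -65.7803]
shift [-0.0042 -0.0093  0.0225] turn -0.3252194347293198
```

The fingers shut too high (tip z 0.041), so I open, lower with corrections and regrip.

```bash

python3 -m handwheel '{"fingers":[0,0,0,0,0],"xyz":[[0,0,0],[0,0,0],[0,0,0],[0,0,0],[0,0,0]],"turn":[0,0,0,0,0]}' 
python3 -m handwheel '{"fingers":[0,0,0,0,0],"xyz":[[-0.004,-0.009,0],[0,0,0.01],[0,0,0.005],[0,0,0.0],[0,0,0.0]],"turn":[0,0,0,0,0]}'
python3 st.py 0.505 0.327 0.018 96
```

```text
time_s: 4.15
eef_pos: [0.5134, 0.3328, 0.0401]
tcp_rot: [179.2, -0.1, 95.7]
wrist_force: [-0.7, 0.6, -0.5]
grip_width: 0.501
time_s: 4.65
eef_pos: [0.5038, 0.3273, 0.023]
tcp_rot: [179.3, -0.1, 95.7]
wrist_force: [-0.3, 1.0, 0.1]
grip_width: 0.505
t4.65 [0.5038 0.3273 0.023 ] [179.2896  -0.0625  95.7055] F [-0.2656  0.9971  0.1205] g0.505 j [ 29.9026   7.7562  88.174   -0.2358  83.3962 -65.7768]
shift [-0.0004  0.0011  0.005 ] turn -0.29447802693917424
```

```bash

python3 -m handwheel '{"fingers":[0,0,-1,-1,-1],"xyz":[[0,0,0.005],[0,0,0],[0,0,0],[0,0,0.0],[0,0,0.0]],"turn":[0,0,0,0,0]}' 60
python3 -m handwheel '{"fingers":[-1,-1,-1,-1,-1],"xyz":[[0,0,0],[0,0,0],[0,0,0],[0,0,0],[0,0,0]],"turn":[0,0,0,0,0]}' 60
python3 st.py 0.505 0.327 0.018 96
python3 -m handwheel '{"fingers":[-1,-1,-1,-1,-1],"xyz":[[0,0,-0.01],[0,0,-0.02],[0,0,-0.02],[0,0,-0.03],[0,0,-0.01]],"turn":[0,0,0,0,0]}'
python3 -m handwheel '{"fingers":[-1,-1,-1,-1,-1],"xyz":[[0,0,0],[0,0,0],[0,0,0],[0,0,0],[0,0,0]],"turn":[0,0,0,0,0]}' 60
python3 st.py 0.505 0.327 0.018 96
```

```text
time_s: 5.15
eef_pos: [0.504, 0.3276, 0.0177]
tcp_rot: [179.3, -0.1, 95.7]
wrist_force: [-0.9, 1.8, 1.4]
grip_width: 0.265
time_s: 5.65
eef_pos: [0.504, 0.3277, 0.0177]
tcp_rot: [179.3, -0.1, 95.7]
wrist_force: [-1.0, 0.6, -1.0]
grip_width: 0.245
t5.65 [0.504  0.3277 0.0177] [179.2933  -0.0892  95.715 ] F [-0.9717  0.6394 -0.9933] g0.245 j [ 29.9139   8.0322  88.4314  -0.21    82.8553 -65.7757]
shift [-0.0008  0.001  -0.0003] turn -0.2850012206628776
time_s: 6.15
eef_pos: [0.4997, 0.3252, 0.1057]
tcp_rot: [180.0, 0.2, 95.7]
wrist_force: [1.2, 0.2, -2.9]
grip_width: 0.246
time_s: 6.65
eef_pos: [0.4984, 0.3244, 0.1018]
tcp_rot: [-179.8, 0.4, 95.7]
wrist_force: [0.7, -0.1, -4.6]
grip_width: 0.246
t6.65 [0.4984 0.3244 0.1018] [-179.7591    0.3645   95.6858] F [ 0.7382 -0.1279 -4.578 ] g0.246 j [ 29.9143   5.3053  82.6618  -0.2337  92.4021 -65.7798]
shift [0.0025 0.0072 0.0838] turn -0.31417666109859965
```

Mallet lifted (grip 0.246, about 4.5 N). Next I rise and turn by 109° so the handle points away from the orange arm.

```bash

python3 -m handwheel '{"fingers":[-1,-1,-1,-1,-1],"xyz":[[0,0,-0.03],[0,0,-0.03],[0,0,0],[0,0,0],[0,0,0]],"turn":[0,8,8,8,8]}'
python3 -m handwheel '{"fingers":[-1,-1,-1,-1,-1],"xyz":[[0,0,0],[0,0,0],[0,0,0],[0,0,0],[0,0,0]],"turn":[8,8,8,8,8]}'
python3 -m handwheel '{"fingers":[-1,-1,-1,-1,-1],"xyz":[[0,0,0],[0,0,0],[0,0,0],[0,0,0],[0,0,0]],"turn":[8,8,8,8,0]}'
python3 st.py 0.5635 0.1448 0.12 -13.4
```

```text
time_s: 7.15
eef_pos: [0.4972, 0.324, 0.159]
tcp_rot: [-179.7, 0.8, 62.6]
wrist_force: [0.2, 0.6, -3.9]
grip_width: 0.241
time_s: 7.65
eef_pos: [0.4964, 0.3238, 0.1554]
tcp_rot: [179.6, 1.1, 20.9]
wrist_force: [-1.5, -0.6, -3.4]
grip_width: 0.245
time_s: 8.15
eef_pos: [0.4958, 0.3236, 0.1516]
tcp_rot: [179.0, 0.9, -12.6]
wrist_force: [-0.2, 0.1, -4.5]
grip_width: 0.246
t8.15 [0.4958 0.3236 0.1516] [178.9645   0.8718 -12.5913] F [-0.1868  0.1035 -4.5058] g0.246 j [29.938   5.1027 77.8333 -0.1757 98.4063 42.4977]
shift [0.1055 0.1591 0.0329] turn 0.8087430091102021
```

```bash

python3 -m handwheel '{"fingers":[-1,-1,-1,-1,-1],"xyz":[[0.013,0.02,0],[0.013,0.02,0],[0.013,0.02,0],[0.013,0.02,0],[0.013,0.02,0]],"turn":[0.8,0,0,0,0]}'
python3 -m handwheel '{"fingers":[-1,-1,-1,-1,-1],"xyz":[[0.013,0.02,0],[0.013,0.02,0],[0.005,0.007,0],[0,0,0],[0,0,0]],"turn":[0,0,0,0,0]}'
python3 st.py 0.5635 0.1448 0.12 -13.4
```

```text
time_s: 8.65
eef_pos: [0.5368, 0.2114, 0.1496]
tcp_rot: [179.0, 1.0, -11.8]
wrist_force: [0.5, 0.0, -3.7]
grip_width: 0.241
time_s: 9.15
eef_pos: [0.5587, 0.155, 0.1482]
tcp_rot: [179.0, 1.2, -11.1]
wrist_force: [-0.5, -0.6, -2.6]
grip_width: 0.246
t9.15 [0.5587 0.155  0.1482] [178.9502   1.1608 -11.1038] F [-0.4962 -0.5641 -2.5922] g0.246 j [12.4437  3.3974 79.9732 -0.5037 98.1125 23.4722]
shift [0.0072 0.0086 0.0282] turn 2.2962115304855786
```

```bash

python3 -m handwheel '{"fingers":[-1,-1,-1,-1,-1],"xyz":[[0.007,0.009,0.01],[0,0,0.02],[0,0,0.015],[0,0,0],[0,0,0]],"turn":[2.3,0,0,0,0]}'
python3 st.py 0.5635 0.1448 0.085 -13.4
python3 - <<'E'
from h import *
a=imaging.camera("scene")[:,:,::-1]; b=imaging.camera("top")[:,:,::-1]
cv2.imwrite("pics/b_s.png",a);cv2.imwrite("pics/b_t.png",b)
f=lambda im:cv2.resize(im,None,fx=4,fy=4,interpolation=cv2.INTER_CUBIC)
cv2.imwrite("pics/b.png",np.hstack([f(a[200:330,290:390]),f(b[130:260,230:330])]))
E
```

```text
time_s: 9.65
eef_pos: [0.5624, 0.146, 0.0997]
tcp_rot: [178.9, 1.1, -13.4]
wrist_force: [-0.1, -0.1, -2.6]
grip_width: 0.253
t9.65 [0.5624 0.146  0.0997] [178.9101   1.1495 -13.4259] F [-0.0561 -0.1068 -2.6394] g0.253 j [11.4993  4.3306 83.9192 -0.5048 93.2518 24.8922]
shift [0.0017 0.0006 0.0147] turn -0.025884369597690693
```

View pics/b.png

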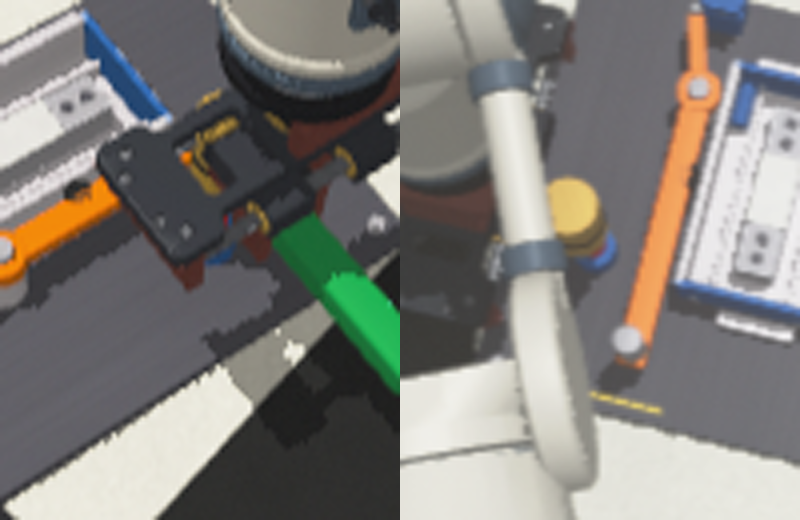

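Scene (left half): the gripper hides the pin, and the green handle points away from the arm. Top (right half): the brass head's top is centred at about (272.5,182) full-image px, over the blue bush. I'll check that point by ray.

```bash
python3 - <<'E'
from h import *
print(plane("top",(272.4,181.9),.148), proj("top",(0.5535,0.103,.148)))
E
python3 -m handwheel '{"fingers":[-1,-1,-1,-1,-1],"xyz":[[0.002,0.000,0.01],[0,0,0.005],[0,0,0],[0,0,0],[0,0,0]],"turn":[0,0,0,0,0]}'
python3 st.py 0.5635 0.1448 0.068 -13.4
```

```text
[0.55176713 0.10282121 0.148     ] [272.34106181 181.15450913]
time_s: 10.25
eef_pos: [0.5653, 0.1456, 0.0859]
tcp_rot: [179.0, 0.9, -13.4]
wrist_force: [0.3, -0.1, -4.8]
grip_width: 0.246
t10.25 [0.5653 0.1456 0.0859] [179.0072   0.9437 -13.4174] F [ 0.2639 -0.0635 -4.8372] g0.246 j [11.4064  4.8652 84.7641 -0.5052 91.6438 24.8067]
shift [-0.0013  0.0009  0.018 ] turn -0.01738978310268635
```

```bash

python3 -m handwheel '{"fingers":[-1,-1,-1,-1,-1],"xyz":[[-0.001,0.001,0.01],[0,0,0.01],[0,0,0.01],[0,0,0.008],[0,0,0.006]],"turn":[0,0,0,0,0]}' 60
python3 st.py 0.5635 0.1448 0.0457 -13.4
python3 -m handwheel '{"fingers":[-1,-1,-1,-1,-1],"xyz":[[0,0,0.004],[0,0,0.004],[0,0,0.003],[0,0,0.003],[0,0,0.003]],"turn":[0,0,0,0,0]}' 60
python3 st.py 0.5635 0.1448 0.0457 -13.4
```

```text
time_s: 10.75
eef_pos: [0.5657, 0.1453, 0.0441]
tcp_rot: [179.3, 0.5, -13.4]
wrist_force: [-2.8, 4.5, 21.2]
grip_width: 0.244
t10.75 [0.5657 0.1453 0.0441] [179.2538   0.4972 -13.3941] F [-2.8024  4.4617 21.24  ] g0.244 j [11.3476  5.738  88.149  -0.4703 86.877  24.7672]
shift [-0.0021  0.001  -0.0016] turn 0.005850254241920538
time_s: 11.25
eef_pos: [0.5667, 0.1472, 0.0422]
tcp_rot: [179.5, 0.1, -13.4]
wrist_force: [-7.7, 0.4, 15.3]
grip_width: 0.246
t11.25 [0.5667 0.1472 0.0422] [179.5071   0.0911 -13.3885] F [-7.654   0.4065 15.3048] g0.246 j [11.4793  5.5816 88.5084 -0.4098 86.2001 24.8956]
shift [-0.0025  0.0031 -0.0035] turn 0.011493602562637761
```

The push bottomed out (15-21 N, tip height matches pin down). I lift, move clear and look.

```bash

python3 -m handwheel '{"fingers":[-1,-1,-1,-1,-1],"xyz":[[0,0,-0.015],[0,0,-0.03],[0,0,-0.04],[0,0,-0.03],[0,0,0]],"turn":[0,0,0,0,0]}' 60
python3 -m handwheel '{"fingers":[-1,-1,-1,-1,-1],"xyz":[[-0.013,-0.02,0],[-0.013,-0.02,0],[-0.013,-0.02,0],[-0.013,-0.02,0],[-0.013,-0.02,0]],"turn":[-8,-8,-8,-8,-8]}'
python3 st.py 0.498 0.3244 0.13 95.7
python3 - <<'E'
from h import *
a=imaging.camera("scene")[:,:,::-1]; b=imaging.camera("top")[:,:,::-1]
cv2.imwrite("pics/c_s.png",a);cv2.imwrite("pics/c_t.png",b)
f=lambda im,k:cv2.resize(im,None,fx=k,fy=k,interpolation=cv2.INTER_CUBIC)
cv2.imwrite("pics/c.png",np.hstack([f(a[200:400,290:490],2),f(b[90:290,150:350],2)]))
for n,im in(("scene",a),("top",b)):
  for lo,hi in(((0,150,110),(5,255,255)),((170,150,110),(180,255,255))): print(n,[x[:2] for x in blobs(im[:,:,::-1].copy(),lo,hi,6)])
print(proj("scene",(.5535,.103,.034)),proj("top",(.5535,.103,.034)))
E
```

```text
time_s: 11.75
eef_pos: [0.5647, 0.1474, 0.1539]
tcp_rot: [179.2, 0.6, -13.4]
wrist_force: [0.2, 0.6, -3.0]
grip_width: 0.246
time_s: 12.25
eef_pos: [0.4934, 0.2412, 0.1394]
tcp_rot: [179.9, 1.7, 27.7]
wrist_force: [-0.1, 0.3, -4.4]
grip_width: 0.245
t12.25 [0.4934 0.2412 0.1394] [179.859    1.7218  27.7161] F [-0.0764  0.2949 -4.3771] g0.245 j [22.6861 -1.035  85.3558 -0.2938 97.382  -5.0656]
shift [ 0.043  -0.0716  0.0079] turn -67.98385281167491
scene [([164.6, 234.3], [155, 216, 21, 39, 420]), ([342.5, 256.4], [340, 254, 6, 5, 21])]
scene [([344.4, 257.1], [342, 254, 5, 6, 8])]
top [([412.1, 109.2], [394, 100, 36, 19, 283]), ([277.7, 190.9], [276, 189, 4, 4, 12])]
top []
[342.46761045 255.8404689 ] [277.96792215 191.47753442]
```

View pics/c.png

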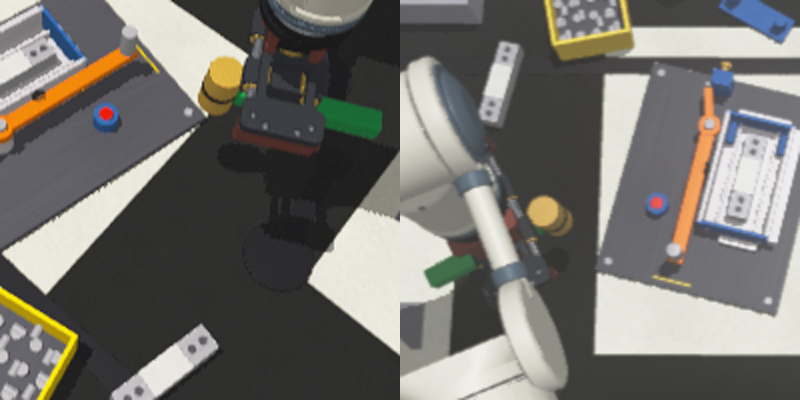

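The pin's red top is at scene (342.5,256), which matches the prediction for z = 34 mm: fully down. The bush ring shows round it, and arm and housing are unchanged. The rest foot shows at scene (430,328). Next I return over the rest.

```bash

python3 -m handwheel '{"fingers":[-1,-1,-1,-1,-1],"xyz":[[0.014,-0.024,0],[0.014,-0.024,0],[0.010,-0.018,0],[0,0,0],[0,0,0]],"turn":[0,0,0,-8,-8]}'
python3 -m handwheel '{"fingers":[-1,-1,-1,-1,-1],"xyz":[[0,0,0],[0,0,0],[0,0,0],[0,0,0],[0,0,0]],"turn":[-8,-8,-8,-8,-8]}'
python3 -m handwheel '{"fingers":[-1,-1,-1,-1,-1],"xyz":[[0,0,0],[0,0,0],[0,0,0],[0,0,0],[0,0,0]],"turn":[-8,-4,0,0,0]}'
python3 st.py 0.504 0.3277 0.08 95.7
python3 - <<'E'
from h import *
a=imaging.camera("scene")[:,:,::-1]; b=imaging.camera("top")[:,:,::-1]
cv2.imwrite("pics/d_s.png",a);cv2.imwrite("pics/d_t.png",b)
f=lambda im,k:cv2.resize(im,None,fx=k,fy=k,interpolation=cv2.INTER_CUBIC)
cv2.imwrite("pics/d.png",np.hstack([f(a[220:360,390:490],4),f(b[150:290,150:250],4)]))
S=lambda x,y:(290+x/2,200+y/2)
print("foot",plane("scene",S(280,257),.006))
E
```

```text
time_s: 12.85
eef_pos: [0.4939, 0.3179, 0.1248]
tcp_rot: [-179.5, 2.5, 43.5]
wrist_force: [0.1, -0.0, -4.4]
grip_width: 0.25
time_s: 13.35
eef_pos: [0.4933, 0.3138, 0.1103]
tcp_rot: [-177.3, 2.2, 84.6]
wrist_force: [-0.9, 0.0, -4.5]
grip_width: 0.248
time_s: 13.85
eef_pos: [0.4925, 0.3097, 0.0989]
tcp_rot: [-176.3, 2.0, 96.5]
wrist_force: [-0.6, 0.6, -4.2]
grip_width: 0.244
t13.85 [0.4925 0.3097 0.0989] [-176.2773    1.9633   96.531 ] F [-0.6467  0.5949 -4.1984] g0.244 j [ 29.0432   6.9655  81.2819  -0.3873  95.9428 -67.4501]
shift [0.0172 0.0147 0.0174] turn 0.831036565969498
foot [0.54795181 0.33592396 0.006     ]
```

View pics/d.png

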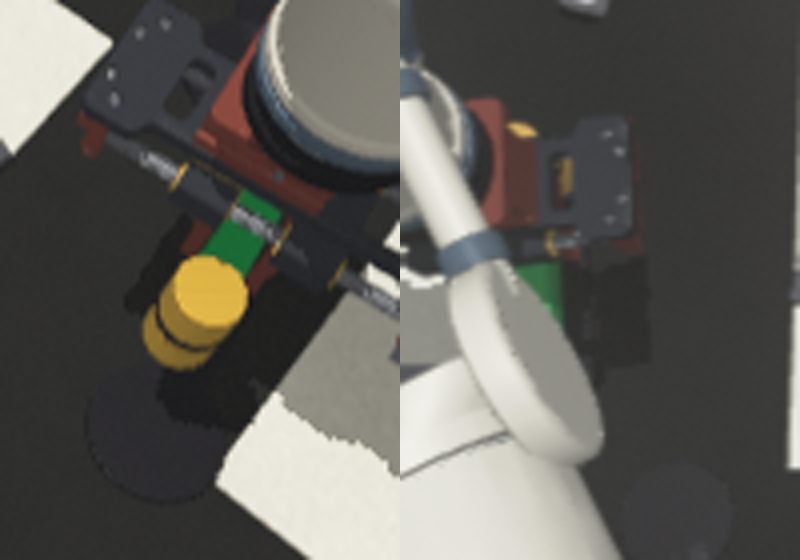

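The brass head (scene crop 210,290) is upright within a few degrees and the foot (165,430) is clear below it. The tool has drifted 4° in tilt. I centre over the rest and come down slowly.

```bash

python3 -m handwheel '{"fingers":[-1,-1,-1,-1,-1],"xyz":[[0.010,0.008,0],[0.008,0.006,0],[0,0,0.01],[0,0,0.01],[0,0,0]],"turn":[0.8,0,0,0,0]}'
python3 st.py 0.5045 0.329 0.06 95.7
```

```text
time_s: 14.45
eef_pos: [0.5037, 0.3288, 0.0762]
tcp_rot: [-176.4, 2.0, 95.7]
wrist_force: [-0.6, -0.4, -5.1]
grip_width: 0.245
t14.45 [0.5037 0.3288 0.0762] [-176.3602    2.0203   95.6631] F [-0.6195 -0.3843 -5.1491] g0.245 j [ 30.0918  10.4826  79.7287  -0.3318  93.9377 -65.5179]
shift [0.0007 0.0019 0.0161] turn -0.036938413969608064
```

```bash

python3 -m handwheel '{"fingers":[-1,-1,-1,-1,-1],"xyz":[[0.0,0.001,0.01],[0,0,0.01],[0,0,0.01],[0,0,0.008],[0,0,0]],"turn":[0,0,0,0,0]}'
python3 st.py 0.5045 0.329 0.02 95.7
```

```text
time_s: 14.95
eef_pos: [0.5012, 0.326, 0.0335]
tcp_rot: [-176.2, 2.1, 95.6]
wrist_force: [0.2, 0.2, -3.8]
grip_width: 0.248
t14.95 [0.5012 0.326  0.0335] [-176.23      2.0951   95.6378] F [ 0.1723  0.2243 -3.777 ] g0.248 j [ 29.9872  11.4605  83.0467  -0.351   89.7909 -65.5673]
shift [0.0032 0.0045 0.0132] turn -0.06218454457837197
```

```bash

python3 -m handwheel '{"fingers":[-1,-1,-1,-1,-1],"xyz":[[0.004,0.005,0.003],[0,0,0.003],[0,0,0.003],[0,0,0.0],[0,0,0]],"turn":[0,0,0,0,0]}'
python3 st.py 0.5045 0.329 0.02 95.7
python3 - <<'E'
from h import *
a=imaging.camera("scene")[:,:,::-1]; b=imaging.camera("top")[:,:,::-1]
cv2.imwrite("pics/e.png",cv2.resize(a[240:360,390:510],None,fx=5,fy=5,interpolation=cv2.INTER_CUBIC))
E
```

```text
time_s: 15.45
eef_pos: [0.5062, 0.3309, 0.0242]
tcp_rot: [-176.3, 2.1, 95.6]
wrist_force: [-0.2, -0.4, -4.0]
grip_width: 0.246
t15.45 [0.5062 0.3309 0.0242] [-176.3208    2.0527   95.6426] F [-0.173  -0.3558 -3.9714] g0.246 j [ 30.144   12.7646  82.5307  -0.3389  88.9034 -65.4138]
shift [-0.0016 -0.0016  0.0043] turn -0.05741133630448303
```

View pics/e.png

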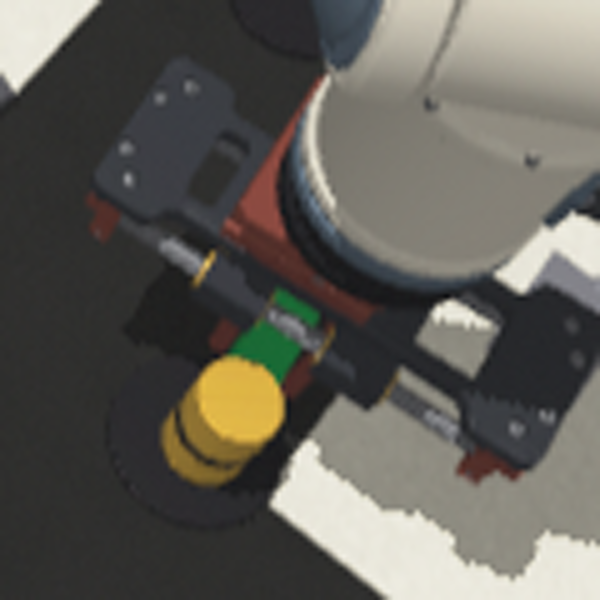

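The head (top 240,400 in the crop, base about 205,450) is centred over the foot (about 200,440), a few mm up. I lower to contact.

```bash

python3 -m handwheel '{"fingers":[-1,-1,-1,-1,-1],"xyz":[[-0.002,-0.001,0.003],[0,0,0.002],[0,0,0],[0,0,0.0],[0,0,0]],"turn":[0,0,0,0,0]}'
python3 st.py 0.5045 0.329 0.0177 95.7
python3 -m handwheel '{"fingers":[-1,-1,-1,-1,-1],"xyz":[[0,0,0.002],[0,0,0.001],[0,0,0],[0,0,0.0],[0,0,0]],"turn":[0,0,0,0,0]}'
python3 st.py 0.5045 0.329 0.0177 95.7
```

```text
time_s: 16.05
eef_pos: [0.5051, 0.3283, 0.0195]
tcp_rot: [-176.4, 2.0, 95.6]
wrist_force: [0.4, 0.2, -3.7]
grip_width: 0.248
t16.05 [0.5051 0.3283 0.0195] [-176.3622    2.0365   95.6292] F [ 0.3552  0.153  -3.6751] g0.248 j [ 29.9911  12.5712  83.2443  -0.3516  88.3381 -65.5505]
shift [ 0.0008 -0.0004  0.0018] turn -0.07077459322701429
time_s: 16.55
eef_pos: [0.5054, 0.3286, 0.0185]
tcp_rot: [-176.5, 2.0, 95.6]
wrist_force: [-1.6, -0.0, -1.1]
grip_width: 0.248
t16.55 [0.5054 0.3286 0.0185] [-176.4743    1.9844   95.6302] F [-1.593  -0.0249 -1.0868] g0.248 j [ 29.9975  12.5568  83.3535  -0.3503  88.1198 -65.5479]
shift [ 0.0005 -0.0008  0.0009] turn -0.069753099956813
```

```bash

python3 -m handwheel '{"fingers":[-1,-1,-1,-1,-1],"xyz":[[0,0,0.001],[0,0,0.001],[0,0,0],[0,0,0.0],[0,0,0]],"turn":[0,0,0,0,0]}' 10
python3 -m handwheel '{"fingers":[-0.3,-0.2,-0.1,0,0.1],"xyz":[[0,0,0],[0,0,0],[0,0,0],[0,0,0.0],[0,0,0]],"turn":[0,0,0,0,0]}' 10
python3 -m handwheel '{"fingers":[0.1,0.1,0.1,0.1,0.1],"xyz":[[0,0,0],[0,0,0],[0,0,-0.005],[0,0,-0.01],[0,0,-0.02]],"turn":[0,0,0,0,0]}' 10
python3 st.py
python3 -m handwheel '{"fingers":[0.1,0.1,0.1,0.1,0.1],"xyz":[[0,0,-0.03],[0,0,-0.03],[0,0,-0.03],[0,0,-0.03],[0,0,0]],"turn":[0,0,0,0,0]}' 10
python3 st.py 0.470 -0.01 0.17 
```

```text
time_s: 17.05
eef_pos: [0.5052, 0.3284, 0.0177]
tcp_rot: [-176.5, 2.0, 95.6]
wrist_force: [-2.0, -1.4, 1.1]
grip_width: 0.249
time_s: 17.55
eef_pos: [0.5068, 0.3292, 0.018]
tcp_rot: [-176.7, 1.9, 95.6]
wrist_force: [0.5, 0.2, 0.5]
grip_width: 0.537
time_s: 18.05
eef_pos: [0.5071, 0.3297, 0.0514]
tcp_rot: [-176.4, 2.0, 95.6]
wrist_force: [-0.6, 0.6, 0.3]
grip_width: 0.549
t18.05 [0.5071 0.3297 0.0514] [-176.4009    2.0261   95.6324] F [-0.6175  0.5875  0.3172] g0.549 j [ 30.014   11.704   80.9065  -0.3567  91.5036 -65.5513]
time_s: 18.55
eef_pos: [0.5151, 0.3353, 0.1833]
tcp_rot: [-176.8, 1.8, 95.6]
wrist_force: [-0.1, 0.0, 1.0]
grip_width: 0.547
t18.55 [0.5151 0.3353 0.1833] [-176.7945    1.8453   95.6216] F [-0.0696  0.0087  1.0133] g0.547 j [ 30.0857  10.746   68.5383  -0.3613 104.3972 -65.5628]
shift [-0.3386 -0.0773  0.0286] turn
```

```bash

python3 -m handwheel '{"fingers":[0.8,0.8,0.8,0.8,0.8],"xyz":[[0,0,0],[-0.03,0,0],[-0.03,0,0],[-0.03,0,0],[-0.03,0,0]],"turn":[0,0,0,0,0]}' 20
python3 st.py 0.485 0.075 0.16 95.6
python3 - <<'E'
from h import *
a=imaging.camera("scene")[:,:,::-1]; b=imaging.camera("top")[:,:,::-1]
cv2.imwrite("pics/f_t.png",b);cv2.imwrite("pics/f_s.png",a)
f=lambda im,k:cv2.resize(im,None,fx=k,fy=k,interpolation=cv2.INTER_CUBIC)
cv2.imwrite("pics/f.png",np.hstack([f(a[240:360,390:490],4),f(b[170:290,150:250],4)]))
E
```

```text
time_s: 19.05
eef_pos: [0.5251, 0.2156, 0.1828]
tcp_rot: [-176.5, 1.9, 96.0]
wrist_force: [0.4, -1.5, 0.3]
grip_width: 0.899
t19.05 [0.5251 0.2156 0.1828] [-176.498     1.8528   96.0199] F [ 0.3978 -1.4661  0.3171] g0.899 j [ 19.4954   3.6078  76.325   -1.0123 103.9029 -76.6782]
shift [-0.1348 -0.0528  0.0304] turn 0.41994576143730455
```

View pics/f.png

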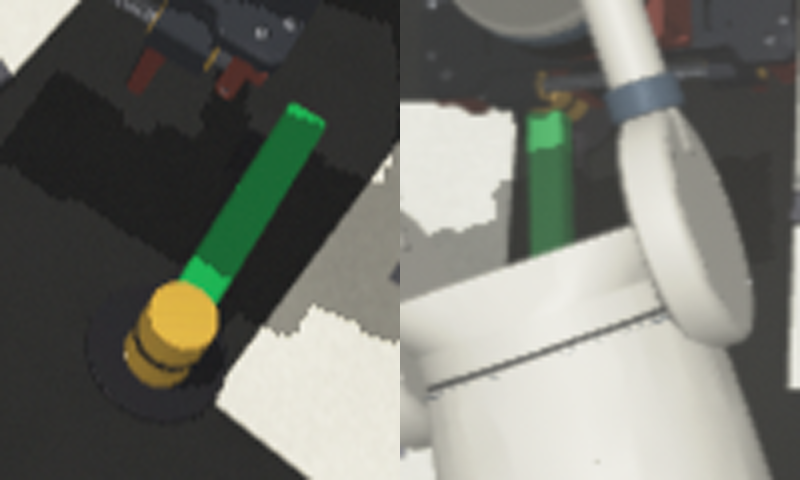

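The mallet stands upright on its foot: head at scene crop (182,315), handle level to (305,115), same pose as at the start within about 3 mm. It is released. Now the post.

```bash

python3 -m handwheel '{"fingers":[0.8,0.8,0.8,0.8,0.8],"xyz":[[-0.033,-0.013,0],[-0.034,-0.013,0],[-0.034,-0.013,0],[-0.03,-0.012,0],[0,0,0]],"turn":[0,0,0,0,0]}' 20
python3 -m handwheel '{"fingers":[0.8,0.8,0.8,0.8,0.8],"xyz":[[0,0,0],[0,0,0],[0,0,0],[0,0,0],[0,0,0]],"turn":[8,8,3,0,0]}' 20
python3 st.py 0.4853 0.075 0.14 76.6
```

```text
time_s: 19.65
eef_pos: [0.4848, 0.077, 0.1842]
tcp_rot: [-176.0, 1.8, 95.9]
wrist_force: [0.4, 0.2, -0.3]
grip_width: 0.9
time_s: 20.15
eef_pos: [0.4842, 0.0821, 0.1801]
tcp_rot: [-176.5, 3.0, 76.4]
wrist_force: [0.0, -0.2, -0.3]
grip_width: 0.898
t20.15 [0.4842 0.0821 0.1801] [-176.5183    2.9723   76.4351] F [ 0.0372 -0.1598 -0.3112] g0.898 j [  6.7711  -7.7389  87.6998  -1.6221 104.3325 -69.9163]
shift [-0.0045  0.0052  0.0402] turn -0.16488407987657183
```

```bash

python3 -m handwheel '{"fingers":[0.8,0.8,0.8,0.8,0.8],"xyz":[[-0.004,0.005,0.02],[0,0,0.03],[0,0,0.02],[0,0,0],[0,0,0]],"turn":[0,0,0,0,0]}' 20
python3 st.py 0.4853 0.075 0.063 76.6
```

```text
time_s: 20.65
eef_pos: [0.4836, 0.0778, 0.1079]
tcp_rot: [-176.5, 2.9, 77.0]
wrist_force: [-0.2, 0.1, 0.3]
grip_width: 0.897
t20.65 [0.4836 0.0778 0.1079] [-176.4901    2.8577   77.0319] F [-0.1587  0.0526  0.3483] g0.897 j [  6.2528  -7.2879  94.6026  -1.549   96.9391 -70.8215]
shift [-0.0001  0.005   0.0447] turn 0.43191862343945786
```

```bash

python3 -m handwheel '{"fingers":[0.8,0.8,0.8,0.8,0.8],"xyz":[[0,0.005,0.012],[0,0,0.015],[0,0,0.012],[0,0,0],[0,0,0]],"turn":[0,0,0,0,0]}' 20
python3 st.py 0.4853 0.075 0.063 76.6
```

```text
time_s: 21.15
eef_pos: [0.4875, 0.0757, 0.0679]
tcp_rot: [-176.7, 2.8, 77.1]
wrist_force: [-0.1, -0.1, 0.8]
grip_width: 0.896
t21.15 [0.4875 0.0757 0.0679] [-176.6767    2.7762   77.1104] F [-0.0629 -0.1359  0.8116] g0.896 j [  5.9763  -5.9193  97.4324  -1.5493  92.5297 -71.0673]
shift [-0.001  -0.0017  0.005 ] turn 0.5104336024234897
```

```bash

python3 -m handwheel '{"fingers":[-1,-1,-1,-1,-1],"xyz":[[-0.001,-0.002,0.004],[0,0,0],[0,0,0],[0,0,0],[0,0,0]],"turn":[0,0,0,0,0]}' 15
python3 -m handwheel '{"fingers":[-1,-1,-1,-1,-1],"xyz":[[0,0,0],[0,0,0],[0,0,0],[0,0,0],[0,0,0]],"turn":[0,0,0,0,0]}' 15
python3 -m handwheel '{"fingers":[-1,-1,-1,-1,-1],"xyz":[[0,0,0],[0,0,0],[0,0,0],[0,0,0],[0,0,0]],"turn":[0,0,0,0,0]}' 15
python3 st.py 0.4853 0.075 0.063 76.6
```

```text
time_s: 21.65
eef_pos: [0.4855, 0.075, 0.0653]
tcp_rot: [-176.8, 2.7, 77.1]
wrist_force: [-0.4, 1.1, -0.6]
grip_width: 0.485
time_s: 22.15
eef_pos: [0.4855, 0.0743, 0.0658]
tcp_rot: [-176.8, 2.8, 77.1]
wrist_force: [-0.3, -2.6, 0.9]
grip_width: 0.206
time_s: 22.65
eef_pos: [0.4855, 0.074, 0.0658]
tcp_rot: [-176.8, 2.8, 77.1]
wrist_force: [-1.1, -1.9, 0.4]
grip_width: 0.207
t22.65 [0.4855 0.074  0.0658] [-176.8251    2.8228   77.0515] F [-1.0829 -1.8668  0.4214] g0.207 j [  5.8646  -6.3232  98.0183  -1.645   92.2209 -71.1162]
shift [ 0.0011 -0.0003  0.0027] turn 0.4515217519619341
```

The post is gripped (18.2 mm opening = its diameter). Next I swing it along its arc.

```bash

python3 -m handwheel '{"fingers":[-1,-1,-1,-1,-1],"xyz":[[0.010,0.0004,0],[0.010,0.0004,0],[0.010,0.0004,0],[0.010,0.0004,0],[0.01,0.0004,0]],"turn":[3.4,3.4,3.4,3.4,3.4]}' 25
cat > ang.py <<'E'
from h import *
p=read_state()["eef_pos"][:2]-np.array([.6503,.0362]); a=np.degrees(np.arctan2(p[1],p[0]))
print("r %.4f theta %.3f"%(np.hypot(*p),np.radians(180-13.36-a)))
E
python3 st.py; python3 ang.py
```

```text
time_s: 23.15
eef_pos: [0.503, 0.1182, 0.0655]
tcp_rot: [-177.8, 4.0, 59.3]
wrist_force: [-5.0, -7.6, 6.3]
grip_width: 0.213
t23.15 [0.503  0.1182 0.0655] [-177.7953    4.0161   59.3081] F [-4.9671 -7.6045  6.3404] g0.213 j [ 10.5084  -1.9349  93.8822  -1.5667  92.3572 -48.728 ]
r 0.1686 theta 0.275
```

```bash

python3 -m handwheel '{"fingers":[-1,-1,-1,-1,-1],"xyz":[[0.010,0.0004,0],[0.010,0.0004,0],[0.010,0.0004,0],[0.005,0,0],[0.003,0,0]],"turn":[3.4,3.4,3.4,0,0]}' 25
python3 st.py; python3 ang.py
python3 -m handwheel '{"fingers":[-1,-1,-1,-1,-1],"xyz":[[0.002,0,0],[0.002,0,0],[0.002,0,0],[0.002,0,0],[0.002,0,0]],"turn":[0,0,0,0,0]}' 25
python3 st.py; python3 ang.py
```

```text
time_s: 23.65
eef_pos: [0.524, 0.1471, 0.0656]
tcp_rot: [-178.5, 4.9, 48.5]
wrist_force: [-6.2, -5.8, 3.8]
grip_width: 0.213
t23.65 [0.524  0.1471 0.0656] [-178.4952    4.8595   48.5135] F [-6.223  -5.787   3.8172] g0.213 j [ 13.1138   2.8086  89.1351  -1.5864  92.8894 -35.3489]
r 0.1680 theta 0.487
time_s: 24.15
eef_pos: [0.5255, 0.149, 0.0655]
tcp_rot: [-178.3, 5.9, 48.3]
wrist_force: [-8.8, -8.8, 4.0]
grip_width: 0.213
t24.15 [0.5255 0.149  0.0655] [-178.343     5.9122   48.2864] F [-8.8096 -8.8392  4.0347] g0.213 j [ 13.5467   4.0418  87.9293  -2.0051  93.8319 -34.6867]
r 0.1683 theta 0.502
```

The arm is at its stop (θ about 0.50). I hold with a slight push and check stability with a picture.

```bash

python3 -m handwheel '{"fingers":[-1,-1,-1,-1,-1],"xyz":[[0,0,0],[0,0,0],[0.0,0,0],[0.0,0,0],[0.0,0,0]],"turn":[0,0,0,0,0]}' 25
python3 st.py; python3 ang.py
python3 - <<'E'
from h import *
a=imaging.camera("scene")[:,:,::-1]; b=imaging.camera("top")[:,:,::-1]
f=lambda im,k:cv2.resize(im,None,fx=k,fy=k,interpolation=cv2.INTER_CUBIC)
cv2.imwrite("pics/g.png",np.hstack([f(a[150:400,140:490],1.1),f(b[60:310,160:480],1.1)]))
E
python3 ang.py
```

```text
time_s: 24.65
eef_pos: [0.5217, 0.1448, 0.0655]
tcp_rot: [-178.2, 6.6, 48.2]
wrist_force: [-3.9, -4.9, 1.6]
grip_width: 0.216
t24.65 [0.5217 0.1448 0.0655] [-178.2064    6.6327   48.1593] F [-3.9431 -4.9353  1.6024] g0.216 j [ 13.3938   3.9512  88.0702  -2.3062  94.4504 -34.7106]
r 0.1683 theta 0.468
r 0.1683 theta 0.468
```

View pics/g.png

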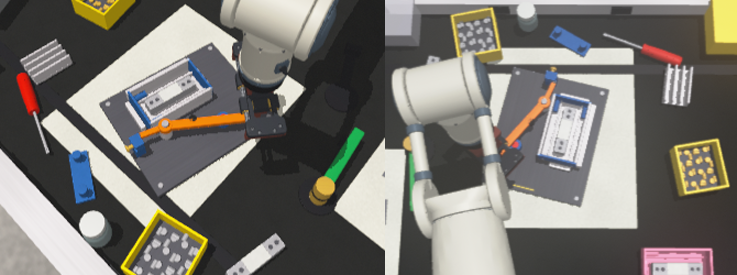

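The arm is swung out with the tail over the blue block, the housing is in place, the mallet stands on its rest, and the bar and offcut are where they were. Zero rows creep back slightly (0.468), so I push lightly into the stop and hand in with that as the last target.

```bash

python3 -m handwheel '{"fingers":[-1,-1,-1,-1,-1],"xyz":[[0.004,0,0],[0.003,0,0],[0.003,0,0],[0.003,0,0],[0.003,0,0]],"turn":[0,0,0,0,0]}' 25
python3 st.py; python3 ang.py
python3 - <<'E'
from h import *
for i in range(4): imaging.camera("top")
E
python3 ang.py; python3 st.py
```

```text
time_s: 25.25
eef_pos: [0.5255, 0.1492, 0.0652]
tcp_rot: [-178.0, 8.0, 47.9]
wrist_force: [-12.0, -10.7, 7.2]
grip_width: 0.225
t25.25 [0.5255 0.1492 0.0652] [-178.0149    7.9659   47.8668] F [-12.0204 -10.6958   7.1754] g0.225 j [ 14.0576   5.8971  86.1621  -2.7812  95.6645 -33.7586]
r 0.1684 theta 0.503
r 0.1684 theta 0.502
t25.45 [0.5254 0.1492 0.065 ] [-178.0033    7.967    47.8725] F [-11.1386 -10.1351   6.2793] g0.225 j [ 14.052    5.8937  86.1776  -2.7735  95.6592 -33.7685]
```

Stable at the stop with a fixed target, so I hand in.

```bash
python3 -c "
from bench import hand_in
print(hand_in())"
```

```text
the job is handed in; nothing more can be done
None
```

I finished the job and handed it in at about 25.5 s of the 64 s. The arm is held against its stop, past the click.

- **Pin:** I pressed the red pin down with the mallet head until it bottomed out at 15–21 N. The picture afterwards matched a pin top at 34 mm, which is fully down.
- **Mallet:** It stands upright on the rest farther from the base and is let go. The picture showed it within about 3 mm of where it started.
- **Arm:** I gripped the post (18 mm opening) and swung it to about 0.50 rad. The last check, 0.2 s at a fixed target, read 0.502–0.503 rad with about 16 N at the wrist.
- **Rest of the scene:** The last picture showed the housing still in the jig, and the load-cell bar and the finned offcut where they were.

Three things did not go as planned:
- **First grasp:** My first try at the mallet closed too high, so I opened and regripped.
- **Tool tilt:** The tool drifted a few degrees during the moves, reaching 8° at the end.
- **Hold:** With no push commanded, the arm crept back to 0.468 rad, still past the click. I therefore ended with a light push into the stop.

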